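# Clear the glue bench: nest the parts cups and lay the glue bottles down

### The job

Clear up the workshop bench: nest every grey cup, the single ones and those of the pile (taken off the top one at a time), fully home and upright in one stack on the cup in the wooden holder, and lay each glue bottle on its side in a lane of its own in the plywood rack, centred along the lane across both yokes, cap pointing either way. Any order will do; leave the other things on the bench where they are.

Things in the scene. Friction and masses are not known exactly. Their poses are not given: they have to be found in the camera images.
- holder: wooden stack holder, fixed: disc 116 diameter, 4 thick, with an upright tube (65 outside diameter, rim at height 30) holding the bottom cup. Origin: centre of its underside on the table; z up.
- cup0: Open grey plastic cup with a thick foot, 66 high, 70 g: outside it widens straight from 39 diameter at the foot to 66 at the rim; wall 3, inner floor 24 above the underside. Nested, its foot rests on the inner floor of the cup below, so it stands 24 higher. Origin: centre of underside; z out of the mouth. Sits in the holder's tube, origin 4 above the table: the bottom of the stack.
- pile_top: Open grey plastic cup with a thick foot, 66 high, 70 g: outside it widens straight from 39 diameter at the foot to 66 at the rim; wall 3, inner floor 24 above the underside. Nested, its foot rests on the inner floor of the cup below, so it stands 24 higher. Origin: centre of underside; z out of the mouth. At the start the uppermost of the pile of three nested cups on the table.
- pile_mid: Open grey plastic cup with a thick foot, 66 high, 70 g: outside it widens straight from 39 diameter at the foot to 66 at the rim; wall 3, inner floor 24 above the underside. Nested, its foot rests on the inner floor of the cup below, so it stands 24 higher. Origin: centre of underside; z out of the mouth. At the start the middle cup of the pile.
- pile_low: Open grey plastic cup with a thick foot, 66 high, 70 g: outside it widens straight from 39 diameter at the foot to 66 at the rim; wall 3, inner floor 24 above the underside. Nested, its foot rests on the inner floor of the cup below, so it stands 24 higher. Origin: centre of underside; z out of the mouth. At the start the lowest cup of the pile, standing on the table.
- cup_a: Open grey plastic cup with a thick foot, 66 high, 70 g: outside it widens straight from 39 diameter at the foot to 66 at the rim; wall 3, inner floor 24 above the underside. Nested, its foot rests on the inner floor of the cup below, so it stands 24 higher. Origin: centre of underside; z out of the mouth. Stands singly on the table. Between one and three of cup_a, cup_b, cup_c are present.
- cup_b: Open grey plastic cup with a thick foot, 66 high, 70 g: outside it widens straight from 39 diameter at the foot to 66 at the rim; wall 3, inner floor 24 above the underside. Nested, its foot rests on the inner floor of the cup below, so it stands 24 higher. Origin: centre of underside; z out of the mouth. Stands singly on the table. Between one and three of cup_a, cup_b, cup_c are present.
- cup_c: Open grey plastic cup with a thick foot, 66 high, 70 g: outside it widens straight from 39 diameter at the foot to 66 at the rim; wall 3, inner floor 24 above the underside. Nested, its foot rests on the inner floor of the cup below, so it stands 24 higher. Origin: centre of underside; z out of the mouth. Stands singly on the table. Between one and three of cup_a, cup_b, cup_c are present.
- bottle_a: glue bottle, white with a brown band and black cap: body 46 diameter and 76 high, cone to 18 diameter at 88, cap 18 diameter up to 105; about 160 g. Stands upright at the start. Origin: centre of its underside; z along its axis to the cap. There may be one or two bottles. 
- bottle_a_mid (a point): point on the axis of bottle_a, 48 above its underside, where its weight and a good grip lie; axes as the bottle's.
- bottle_b: glue bottle, white with a brown band and black cap: body 46 diameter and 76 high, cone to 18 diameter at 88, cap 18 diameter up to 105; about 160 g. Stands upright at the start. Origin: centre of its underside; z along its axis to the cap. There may be one or two bottles. 
- bottle_b_mid (a point): point on the axis of bottle_b, 48 above its underside, where its weight and a good grip lie; axes as the bottle's.
- rack: plywood bottle rack, fixed: base board 130 x 220 x 12, on it two parallel cradle lanes along its x, 110 apart in y. Each lane: two 90 degree V yokes, 8 thick, at x = -24 and +24, tops 41 above the table and 42 wide, 40 free between them for the fingers. Origin: centre of underside; z up.
- lane0 (a point): the point where the axis of a bottle lying in lane 0 passes midway between the two yokes, 52.5 above the table; x along the lane, z up.
- lane1 (a point): the point where the axis of a bottle lying in lane 1 passes midway between the two yokes, 52.5 above the table; x along the lane, z up.
- ply_a: bystander: loose flat plywood piece, 5 thick. Origin: centre of underside. Leave alone. 44 x 34.
- ply_b: bystander: loose flat plywood piece, 5 thick. Origin: centre of underside. Leave alone. 60 x 22.
- ply_c: bystander: loose flat plywood piece, 5 thick. Origin: centre of underside. Leave alone. 50 x 50.
- screwdriver: bystander: loose screwdriver lying on the table. Origin: about its middle. Leave alone.
- hammer: bystander: loose hammer lying on the table. Origin: about its middle. Leave alone.
- offcut: bystander: loose wooden block 50 x 35 x 40. Origin: centre of underside. Leave alone.
Mind the look-alikes: they are no part of the job. Leave any green look-alike of the pile_low alone.

How it is judged (in metres and radians):
At the end, for the whole second after the job is handed in: Every cup present is nested in the holder's stack at rest: within 12 mm of its axis, 0.08 rad of upright, 5 mm of a fully seated level (24 mm a level). Every bottle lies in a lane at rest: mid point within 18 mm along, 6 mm across and in height, axis within 0.12 rad (horizontal distance between each of cup0, pile_top, pile_mid, pile_low, cup_a, cup_b, cup_c and holder below 0.012 m and angle between each of cup0, pile_top, pile_mid, pile_low, cup_a, cup_b, cup_c's own z axis and vertical below 0.08 rad and linear speed of each of cup0, pile_top, pile_mid, pile_low, cup_a, cup_b, cup_c, bottle_a, bottle_b below 0.03 m/s and z of cup0 in the frame of holder between -0.001 and 0.009 m and (z of pile_top in the frame of holder between 0.023 and 0.033 m or z of pile_top in the frame of holder between 0.047 and 0.057 m or z of pile_top in the frame of holder between 0.071 and 0.081 m or z of pile_top in the frame of holder between 0.095 and 0.105 m or z of pile_top in the frame of holder between 0.119 and 0.129 m or z of pile_top in the frame of holder between 0.143 and 0.153 m) and (z of pile_mid in the frame of holder between 0.023 and 0.033 m or z of pile_mid in the frame of holder between 0.047 and 0.057 m or z of pile_mid in the frame of holder between 0.071 and 0.081 m or z of pile_mid in the frame of holder between 0.095 and 0.105 m or z of pile_mid in the frame of holder between 0.119 and 0.129 m or z of pile_mid in the frame of holder between 0.143 and 0.153 m) and (z of pile_low in the frame of holder between 0.023 and 0.033 m or z of pile_low in the frame of holder between 0.047 and 0.057 m or z of pile_low in the frame of holder between 0.071 and 0.081 m or z of pile_low in the frame of holder between 0.095 and 0.105 m or z of pile_low in the frame of holder between 0.119 and 0.129 m or z of pile_low in the frame of holder between 0.143 and 0.153 m) and (z of cup_a in the frame of holder between 0.023 and 0.033 m or z of cup_a in the frame of holder between 0.047 and 0.057 m or z of cup_a in the frame of holder between 0.071 and 0.081 m or z of cup_a in the frame of holder between 0.095 and 0.105 m or z of cup_a in the frame of holder between 0.119 and 0.129 m or z of cup_a in the frame of holder between 0.143 and 0.153 m) and (z of cup_b in the frame of holder between 0.023 and 0.033 m or z of cup_b in the frame of holder between 0.047 and 0.057 m or z of cup_b in the frame of holder between 0.071 and 0.081 m or z of cup_b in the frame of holder between 0.095 and 0.105 m or z of cup_b in the frame of holder between 0.119 and 0.129 m or z of cup_b in the frame of holder between 0.143 and 0.153 m) and (z of cup_c in the frame of holder between 0.023 and 0.033 m or z of cup_c in the frame of holder between 0.047 and 0.057 m or z of cup_c in the frame of holder between 0.071 and 0.081 m or z of cup_c in the frame of holder between 0.095 and 0.105 m or z of cup_c in the frame of holder between 0.119 and 0.129 m or z of cup_c in the frame of holder between 0.143 and 0.153 m) and ((x of bottle_a_mid in the frame of lane0 between -0.018 and 0.018 m and y of bottle_a_mid in the frame of lane0 between -0.006 and 0.006 m and z of bottle_a_mid in the frame of lane0 between -0.006 and 0.006 m and angle between the z axis of bottle_a and the x axis of lane0, either way round below 0.12 rad) or (x of bottle_a_mid in the frame of lane1 between -0.018 and 0.018 m and y of bottle_a_mid in the frame of lane1 between -0.006 and 0.006 m and z of bottle_a_mid in the frame of lane1 between -0.006 and 0.006 m and angle between the z axis of bottle_a and the x axis of lane1, either way round below 0.12 rad)) and ((x of bottle_b_mid in the frame of lane0 between -0.018 and 0.018 m and y of bottle_b_mid in the frame of lane0 between -0.006 and 0.006 m and z of bottle_b_mid in the frame of lane0 between -0.006 and 0.006 m and angle between the z axis of bottle_b and the x axis of lane0, either way round below 0.12 rad) or (x of bottle_b_mid in the frame of lane1 between -0.018 and 0.018 m and y of bottle_b_mid in the frame of lane1 between -0.006 and 0.006 m and z of bottle_b_mid in the frame of lane1 between -0.006 and 0.006 m and angle between the z axis of bottle_b and the x axis of lane1, either way round below 0.12 rad))); the robot touches nothing.
It fails at once if a bystander (plywood pieces, screwdriver, hammer, wooden block) shoved more than 8 cm (distance of any of ply_a, ply_b, ply_c, screwdriver, hammer, offcut from where it was at the start of the episode above 0.08 m).
It fails at once if two or more cups of the pile carried off together ((height (world z) of pile_mid above 0.07 m and horizontal distance between pile_mid and holder above 0.06 m and distance between pile_top and pile_mid below 0.032 m) or (height (world z) of pile_low above 0.07 m and horizontal distance between pile_low and holder above 0.06 m and distance between pile_mid and pile_low below 0.032 m)).
Of cup_a, cup_b, cup_c only 1 to 3 are there at a start; the rules pass over those that are not, and their reading is None.
Of bottle_a, bottle_b only 1 to 2 are there at a start; the rules pass over those that are not, and their reading is None.
At some moment in a run one of cup_a, cup_b, cup_c, bottle_a, bottle_b may be knocked a few centimetres aside while the robot is not near it.
It also fails if it takes over 210 s, if anything falls off the work surface, if the arm or the gripper's body presses on something with over 40 N, if the wrist force passes 120 N, or if a joint passes its speed limit or range.

### The arm

A 7-joint arm with a two-finger parallel gripper is mounted at the origin on the work surface. World frame = base frame: x ahead of the robot, y to its left, z up, the work surface at z = 0. Lengths are in m, angles in degrees, forces in N, time in s.
With the tool pointing down it reaches from about 0.4 to 0.9 m from the base axis. Payload 5.5 kg.
Tool frame: the origin (TCP) lies on the front face of the gripper's body, between the roots of the fingers; the fingertips stand 73 mm ahead of it and the grasp point (between the pads) lies 54 mm ahead of it (r.tcp_to_grasp is the distance from the TCP to the grasp point, in m); z points along the fingers, y is the line along which they close (so a half turn about z gives the same grasp; the last joint's range is limited). The gripper opens to 85 mm and grips with 20 to 120 N. Pads are 22 mm wide; open, the fingers measure 114 mm over their backs; the gripper's body (76 mm by 85 mm) begins 54 mm behind the grasp point. The pads swing forward as they close: fully open they stand 13 mm farther back than shut.
Start: joints at [-52.3, 28.699, -24.465, 88.831, 12.651, 65.22, -12.049], TCP at [0.25, 0.6, 0.304] pointing down, gripper open.
Joint ranges: [-164.97, 164.97], [-17.58, 116.51], [-87.97, 89.64], [11.32, 138.91], [-80.73, 260.73], [10.89, 115.49], [-147.41, 147.41]. Speed limits (degrees/s): [147.25, 147.25, 180, 180, 180, 180, 180].

### API

Orientations are given as a 3x3 rotation matrix whose columns are the frame's x, y, z axes.
In Python, from cell import r, capture, calibration, finder, current_time_s, current_q, current_joint_vel, current_tau, current_ee_pos, current_tool_rot, current_wrist_force, current_wrist_torque, current_opening, current_gripper_force gives the robot as it stands. The module is installed in compiled form; this text tells all that it offers. Calls block until the motion is done:
- r.move_ptp(position, orientation): joint-space move of the TCP to a pose.
- r.move_l(position, rot=None, velocity=0.15): straight line of the TCP; rot=None keeps the orientation; velocity is the mean speed in m/s.
- r.set_joints(angles): joint-space move.
- r.command_gripper(opening, squeeze=None): opening from 0.0 (shut) to 1.0 (fully open); squeeze is the grip in N (None keeps the last); returns when the fingers have stopped.
- r.sleep(seconds).
- r.solve_ik(position, orientation): joint angles nearest the present ones, or None.
- capture(name): name is "scene" or "side" or "wrist"; returns the picture (400x640x3 uint8, red, green, blue); there is no depth.
- calibration(name): a dict with "K" (3x3 intrinsics, pixels), "rvec" (rotation vector, rad) and "tvec" (3), from world to camera coordinates, as OpenCV has them. Camera axes: x right, y down, z forward; pixel columns grow to the right and rows downward; lengths in m; the calibration is good to about 2 mm. A picture is of the moment at which its call begins: read the wrist's pose just before it. calibration takes no time and is no camera call; for the wrist camera it gives the pose at the moment of the call.
A pose or a line that the arm cannot do raises r.Unreachable and nothing moves.
- r.job_done(): hands the job in; it is judged then, once.
Trained networks look in the newest picture that a camera, given by its name, has taken for a name from the list of things; names that differ only in an ending like _2 or _b are one class to them, and where a whole thing is asked for, a point or a joint stands for the part that bears it (a point fixed in the world has none). Each returns a list of dicts, best first, with "confidence" (0 to 1); they miss things now and then, are a little off and sometimes report something else, mostly with a low value. They report only what shows in the picture. A call takes as long as a camera call. They do not tell look-alikes from the thing itself.
- finder.silhouettes(label, camera): "mask" (400x640 bool, what is visible of it) and "extent" ([centre column, centre row, width, height] in pixels, round what is visible of it).
Readings, each from a call of its own:
- current_time_s(): time.
- current_q(): joint angles.
- current_joint_vel(): joint speeds.
- current_tau(): joint torques, N m.
- current_ee_pos(): TCP position.
- current_tool_rot(): TCP orientation.
- current_wrist_force(): force on the tool from outside, world axes, zero at the start.
- current_wrist_torque(): the same for the moment, N m.
- current_opening(): opening from 0.0 (shut) to 1.0 (fully open).
- current_gripper_force(): force on a finger pad.
Only numpy, scipy, OpenCV 4.12 (cv2) and the standard library are available. Lean on these libraries where they do the work, as an engineer would, in place of code of your own. Each camera call takes 0.05 s, during which the arm holds its last target. There are 200 camera calls.

## Working session

There is one attempt and no reset: what is moved stays moved. The work goes in short steps, each a Python script; the robot and the scene stay as the last script left them, time stands still between calls to the robot, and variables do not carry over. Pictures are saved under pics/ and viewed, at most 14 in all, crops included, and the job is handed in when it is done.

```bash
mkdir -p pics; python3 - <<'E'
from cell import *
import cv2,numpy as np
for n in("scene","side"):
    cv2.imwrite(f"pics/{n}0.png",capture(n)[:,:,::-1])
    c=calibration(n);R=cv2.Rodrigues(np.array(c["rvec"],float))[0]
    print(n,np.round(c["K"],1).tolist(),np.round(-R.T@np.ravel(c["tvec"]),3),np.round(R[2],3))
    for l in("holder","cup_a","pile_top","bottle_a","rack"):
        for d in finder.silhouettes(l,n): print(l,round(d["confidence"],2),np.round(d["extent"],0))
c=calibration("wrist");R=cv2.Rodrigues(np.array(c["rvec"],float))[0]
print(-R.T@np.ravel(c["tvec"]),R.round(2).tolist(),np.round(current_tool_rot(),2),current_time_s())
E
```

```text
scene [[481.7, 0.0, 320.7], [0.0, 481.7, 194.5], [0.0, 0.0, 1.0]] [1.185 0.142 1.039] [-0.574 -0.084 -0.814]
holder 0.89 [347. 280.  54.  39.]
cup_a 0.85 [182. 223.  28.  32.]
cup_a 0.76 [252. 227.  25.  33.]
cup_a 0.73 [202. 168.  30.  31.]
cup_a 0.58 [345. 266.  29.  32.]
pile_top 0.91 [257. 158.  28.  23.]
pile_top 0.71 [304. 178.  16.  21.]
pile_top 0.67 [314. 217.  19.  35.]
bottle_a 0.84 [315. 216.  24.  33.]
rack 0.78 [426. 223.  95.  54.]
side [[371.4, 0.0, 323.4], [0.0, 371.4, 202.0], [0.0, 0.0, 1.0]] [ 0.375 -0.619  0.514] [ 0.159  0.825 -0.543]
holder 0.21 [283. 243.  16.  25.]
cup_a 0.63 [319. 344.  49.  58.]
pile_top 0.62 [300. 246.  38.  37.]
pile_top 0.22 [346. 216.  23.  49.]
pile_top 0.19 [264. 348.  37.  19.]
bottle_a 0.92 [347. 212.  22.  47.]
bottle_a 0.22 [388. 187.  23.  29.]
rack 0.83 [309. 174.  68.  52.]
[0.18494159 0.62719676 0.37418812] [[0.38, 0.92, 0.0], [0.89, -0.37, 0.27], [0.25, -0.11, -0.96]] [[-0.92  0.38 -0.  ]
 [ 0.38  0.92  0.  ]
 [ 0.    0.   -1.  ]] 0.6
```

View pics/scene0.png

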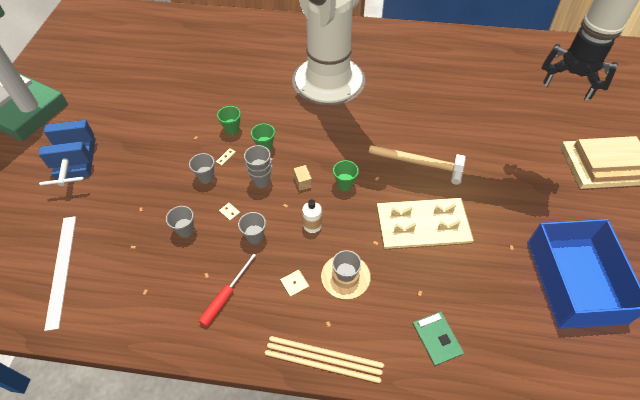

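View pics/side0.png

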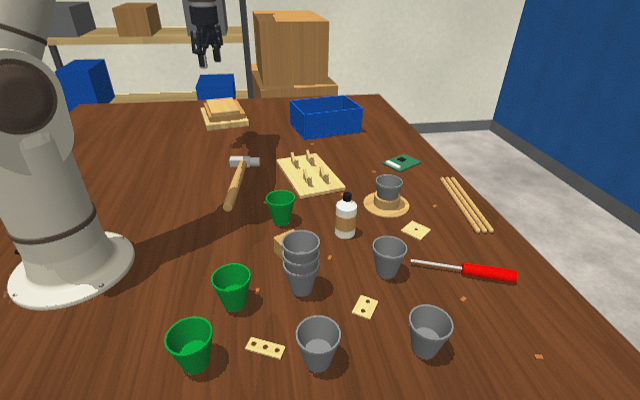

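Three single grey cups appear in the scene view at about (203,168), (181,222) and (252,229). The pile is at (258,166), one bottle at (313,217), the holder at (346,275) and the rack at (425,222). The green look-alikes are at (230,120), (263,138) and (345,175).

```bash
cat > h.py <<'E'
from cell import *
import cv2, numpy as np
from scipy.optimize import minimize
T=np.linspace(0,2*np.pi,40)
def ring(rad,z): return np.c_[rad*np.cos(T),rad*np.sin(T),0*T+z]
def cup(n=1,z0=0): return np.vstack([ring(.0195,z0),ring(.033,z0+.066+.024*(n-1))])
def cuppile(n,z0=0): return np.vstack([m for i in range(n) for m in (ring(.0195,z0+.024*i),ring(.033,z0+.066+.024*i))])
BOT=np.vstack([ring(.023,0),ring(.023,.076),ring(.009,.088),ring(.009,.105)])
HOLD=np.vstack([ring(.058,0),ring(.058,.004)])
RACK=np.array([[a*.065,b*.11,z] for a in(-1,1) for b in(-1,1) for z in(0,.012)])
def proj(P,c): return cv2.projectPoints(np.asarray(P,float).reshape(-1,3),np.array(c["rvec"],float),np.array(c["tvec"],float),np.array(c["K"],float),None)[0][:,0]
def ray(px,c,z):
    R=cv2.Rodrigues(np.array(c["rvec"],float))[0]; o=-R.T@np.ravel(c["tvec"])
    d=R.T@np.linalg.inv(c["K"])@[px[0],px[1],1]; return (o+d*(z-o[2])/d[2])[:2]
def hullmask(P,c):
    m=np.zeros((1600,2560),np.uint8); h=cv2.convexHull(((proj(P,c)+.5)*4-.5).astype(np.float32))
    cv2.fillPoly(m,[np.round(h*16).astype(np.int32)],1,shift=4); return m
def place(M,p):
    a=p[2] if len(p)>2 else 0; R=np.array([[np.cos(a),-np.sin(a),0],[np.sin(a),np.cos(a),0],[0,0,1]])
    return M@R.T+[p[0],p[1],0]
def fit(M,views,p0):
    """views: [(mask,calib)]; maximise summed IoU over x,y(,yaw)"""
    W=[(cv2.resize(m.astype(np.uint8),(2560,1600),interpolation=cv2.INTER_NEAREST),c) for m,c in views]
    def f(p):
        s=0
        for m,c in W:
            h=hullmask(place(M,p),c); s-=(m&h).sum()/max(1,(m|h).sum())
        return s/len(W)
    S=np.vstack([p0]+[np.array(p0)+d for d in np.diag([.012,.012,.25][:len(p0)])])
    o=minimize(f,p0,method="Nelder-Mead",options=dict(initial_simplex=S,xatol=2e-4,fatol=1e-4,maxiter=80))
    return o.x,-o.fun
def sat(img,m):
    q=img[m].astype(float).mean(0); return (q.max()-q.min())/max(q.max(),1)
def dets(label,cam,img=None,minc=.3):
    return [d for d in finder.silhouettes(label,cam) if d["confidence"]>=minc]
E
python3 - <<'E'
from h import *
im={n:capture(n) for n in("scene","side")}; C={n:calibration(n) for n in im}
D={}
for n in im:
    for l in("holder","cup_a","pile_top","pile_low","bottle_a","rack"):
        for d in dets(l,n,minc=.15): D.setdefault((n,l),[]).append(d)
def run(name,M,l,z,yaws=None,labels2=None):
    for d in D.get(("scene",l),[]):
        p=list(ray(d["extent"][:2],C["scene"],z))
        V=[(d["mask"],C["scene"])]
        s=sat(im["scene"],d["mask"])
        best=max((fit(M,V,p+([y] if y is not None else [])) for y in (yaws or [None])),key=lambda t:t[1])
        # side
        out=""
        pr=hullmask(place(M,best[0]),C["side"])[::4,::4].astype(bool)
        for (n,l2),L in D.items():
            if n=="side":
                for e in L:
                    iou=(e["mask"]&pr).sum()/(e["mask"]|pr).sum()
                    if iou>.5:
                        b2=fit(M,V+[(e["mask"],C["side"])],best[0]); out+=f" | side {l2} {b2[0].round(4)} {b2[1]:.2f}"
        print(name,round(d["confidence"],2),"sat%.2f"%s,best[0].round(4),"%.2f"%best[1],out)
run("cup",cup(),"cup_a",.035)
run("pile",cuppile(3),"pile_top",.055)
run("pile",cuppile(3),"pile_low",.055)
run("bottle",BOT,"bottle_a",.05)
run("holder",HOLD,"holder",.004)
run("rack",RACK,"rack",.02,[-.3,0,.3])
E
```

```text
cup 0.83 sat0.10 [0.678  0.1232] 0.93  | side cup_a [0.6778 0.1242] 0.80
cup 0.75 sat0.10 [ 0.4377 -0.2823] 0.95  | side cup_a [ 0.4377 -0.2803] 0.93
cup 0.65 sat0.09 [ 0.6033 -0.1106] 0.94  | side cup_a [ 0.6029 -0.1088] 0.92
cup 0.57 sat0.09 [ 0.6084 -0.2871] 0.96  | side cup_a [ 0.6077 -0.2862] 0.93
pile 0.79 sat0.09 [ 0.4198 -0.1328] 0.60 
pile 0.71 sat0.45 [0.4187 0.0936] 0.65  | side pile_low [0.4131 0.0932] 0.62
pile 0.68 sat0.46 [ 0.2645 -0.2507] 0.57 
pile 0.67 sat0.43 [ 0.3287 -0.1405] 0.59 
pile 0.58 sat0.11 [ 0.4369 -0.1281] 0.20 
bottle 0.93 sat0.16 [0.5489 0.0245] 0.88  | side bottle_a [0.5495 0.0252] 0.90
holder 0.96 sat0.32 [0.6816 0.1244] 0.62  | side holder [0.6807 0.1252] 0.68 | side bottle_a [0.6807 0.1252] 0.70
holder 0.72 sat0.36 [ 0.3884 -0.0309] 0.29 
rack 0.59 sat0.16 [0.5081 0.3022 0.2053] 0.96  | side rack [0.5087 0.305  0.2017] 0.94
```

```bash
cat >> h.py <<'E'
def rot(a): 
    c,s=np.cos(a),np.sin(a); return np.array([[c,s,0],[s,-c,0],[0,0,-1.]])
def look(M,label,p,zt,a,label2=None,p0=None,h=.19,minc=.15,save=None):
    """hover over p, fit model M in the wrist picture; returns (pose, iou)"""
    r.move_ptp([p[0],p[1],zt+h],rot(a)); r.sleep(.15)
    c=calibration("wrist"); img=capture("wrist")
    if save: cv2.imwrite(save,img[:,:,::-1])
    p0=list(p if p0 is None else p0); best=(np.array(p0),0.)
    pr=hullmask(place(M,p0),c)[::4,::4].astype(bool)
    for l in [label]+([label2] if label2 else []):
        for d in dets(l,"wrist",minc=minc):
            if (d["mask"]&pr).sum()<.15*pr.sum() : continue
            if "cup" in l and sat(img,d["mask"])>.3: continue
            b=fit(M,[(d["mask"],c)],p0)
            if b[1]>best[1]: best=b
        if best[1]>.85: break
    return best
E
python3 - <<'E'
from h import *
def best(p,z):
    az=np.arctan2(p[1],p[0]); out=[]
    for k in range(-18,18):
        a=np.radians(10*k); q=r.solve_ik([p[0],p[1],z],rot(a))
        out.append(None if q is None else round(float(np.degrees(q[6]) if max(abs(np.array(q)))<7 else q[6])))
    return out
for p,z in [((.678,.124),.40),((.608,-.287),.3),((.42,-.13),.35),((.508,.303),.35)]: print(p,best(p,z))
r.move_ptp([.678,.124,.26],rot(np.pi/2))if 0 else None
a=np.pi/2
t=current_time_s()
for args in [(RACK,"rack",(.508,.304),.0,"holder",[.508,.304,.2],.36),(cup(z0=.004),"cup0",(.678,.124),.07,"pile_top",None,.19),(cup(),"cup_a",(.603,-.109),.066,None,None,.19),(cup(),"cup_a",(.608,-.287),.066,None,None,.19),(cup(z0=.048),"pile_top",(.425,-.13),.114,"cup_a",None,.19)]:
    M,l,p,z,l2,p0,h=args
    try: 
        b=look(M,l,p,z,a,l2,p0,h=h,save=f"pics/w_{l}_{p[0]}.png"); print(l,b[0].round(4),round(b[1],2),current_q().round(0) if hasattr(current_q(),'round') else current_q())
    except r.Unreachable as e: print(l,"unreach",e)
print(current_time_s()-t)
E
```

```text
(0.678, 0.124) [72, 81, 91, 100, 110, 119, 128, 137, 147, 139, -145, -140, -130, -120, -110, -107, -117, -108, -98, -89, -80, -71, -62, -53, -44, -35, -25, -16, -6, 4, 13, 23, 33, 42, 52, 63]
(0.608, -0.287) [118, 127, 137, 146, 119, 129, 139, -139, -129, -119, -109, -106, -96, -93, -83, -80, -75, -65, -55, -45, -36, -26, -16, -7, 3, 13, 23, 32, 42, 52, 61, 71, 81, 91, 100, 109]
(0.42, -0.13) [104, 114, 124, 134, 144, 143, None, None, None, None, -140, -139, -129, -119, -113, -103, -95, -85, -75, -65, -55, -45, -35, -26, -16, -6, 4, 14, 24, 34, 44, 54, 64, 74, 84, 94]
(0.508, 0.303) [49, 59, 68, 77, 87, 96, 105, 115, 124, 133, 142, 137, 147, -139, -129, -119, -139, -130, -120, -111, -101, -92, -83, -73, -64, -55, -45, -36, -26, -17, -8, 2, 11, 21, 30, 39]
rack [0.5071 0.3063 0.2056] 0.98 [-27.  18.  -8.  94.   3.  68. -36.]
cup0 [0.679  0.1273] 0.98 [-11.  33.  -2.  85.   1.  62. -14.]
cup_a [ 0.6013 -0.1074] 0.96 [ 7. 26.  0. 98. -0. 57.  8.]
cup_a [ 0.6062 -0.2845] 0.97 [21. 31.  3. 89. -2. 60. 24.]
pile_top [ 0.4307 -0.1264] 0.97 [ 13.   6.   1. 118.  -0.  57.  14.]
6.4417
```

```bash
cat >> h.py <<'E'
HX,HY=.679,.1273
def stackcup(p,z0,n,a,label="cup_a",label2=None,alook=np.pi/2,off=.045):
    """pick the cup with foot height z0 near p, nest at level n (1=on cup0)"""
    b=look(cup(z0=z0),label,p,z0+.066,alook,label2)
    print("look",b[0].round(4),round(b[1],2))
    if b[1]<.8 or np.hypot(*(b[0]-p))>.05: print("ABORT"); return False
    x,y=b[0]; zr=z0+.066
    r.command_gripper(1.0,40)
    r.move_l([x,y,zr+.10],rot(a),.3); r.move_l([x,y,zr+off],velocity=.12)
    r.command_gripper(0.0,40); o=current_opening(); print("grip",round(o,3),round(current_gripper_force(),1))
    if o<.5: print("MISSED"); return False
    r.move_l([x,y,zr+off+.035],velocity=.12)
    zc=max(.25,.004+.024*(n-1)+.066+.025+.066+off)
    r.move_l([x,y,zc],velocity=.25)
    r.move_l([HX,HY,zc],rot(np.pi/2),velocity=.3)
    zn=.004+.024*n+.066+off
    f0=current_wrist_force()[2]
    r.move_l([HX,HY,zn+.008],velocity=.15)
    for d in (.004,.002,.001,0):
        r.move_l([HX,HY,zn+d],velocity=.03); f=current_wrist_force()[2]-f0
        if f>4: break
    print("place d",d,"f",round(f,2))
    r.command_gripper(1.0); r.move_l([HX,HY,zn+.08],velocity=.2)
    print("t",round(current_time_s(),1)); return True
E
python3 - <<'E'
from h import *
stackcup((.6013,-.1074),0,1,np.pi/2)
r.move_ptp([HX,HY,.094+.19+.03],rot(np.pi/2))
b=look(cup(z0=.028),"cup_a",(HX,HY),.094,np.pi/2,"pile_top",save="pics/stack1.png"); print(b)
r.move_ptp([.25,.5,.35],rot(np.pi/2)); cv2.imwrite("pics/s1.png",capture("side")[150:400,150:550,::-1])
E
```

```text
look [ 0.6016 -0.1076] 0.98
grip 0.732 42.1
place d 0.001 f 4.96
t 14.9
(array([0.67822922, 0.12741382]), np.float64(0.98310133470814))
```

View pics/s1.png

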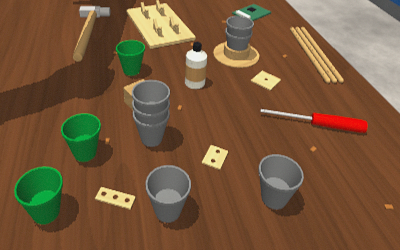

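View pics/stack1.png

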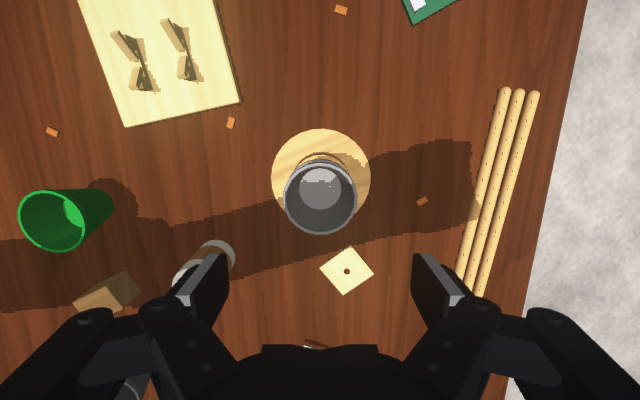

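The cup is fully nested: the side crop shows the stack at (238,35), and the wrist view shows the rim at (320,198), concentric. I'll continue with the other singles and the top of the pile.

```bash
python3 - <<'E'
from h import *
# green look-alikes + offcut from scene
im=capture("scene");c=calibration("scene")
for d in dets("cup_a","scene",minc=.1)+dets("pile_low","scene",minc=.1):
    if sat(im,d["mask"])>.3: b=fit(cup(),[(d["mask"],c)],list(ray(d["extent"][:2],c,.035))); print("green",b[0].round(3),round(b[1],2))
for d in dets("offcut","scene")[:2]: print("offcut",ray(d["extent"][:2],c,.02).round(3))
a=np.pi/2
ok=stackcup((.6062,-.2845),0,2,a) and stackcup((.437,-.281),0,3,a) and stackcup((.4307,-.1264),.048,4,a,"pile_top","cup_a")
b=look(cup(z0=.024),"pile_top",(.4307,-.1264),.09,a,"cup_a",save="pics/pile1.png"); print(ok,b)
cv2.imwrite("pics/s2.png",capture("side")[100:400,150:550,::-1])
E
```

```text
green [ 0.31  -0.146] 0.83
green [0.411 0.094] 0.94
green [ 0.255 -0.255] 0.95
offcut [ 0.42  -0.017]
look [ 0.6063 -0.2846] 0.97
grip 0.741 41.8
place d 0.001 f 6.83
t 28.0
look [ 0.436  -0.2783] 0.98
grip 0.735 40.8
place d 0.001 f 5.11
t 36.6
look [ 0.4306 -0.126 ] 0.98
grip 0.731 41.1
place d 0.001 f 5.26
t 44.3
True (array([ 0.4307, -0.1264]), 0.0)
```

View pics/s2.png

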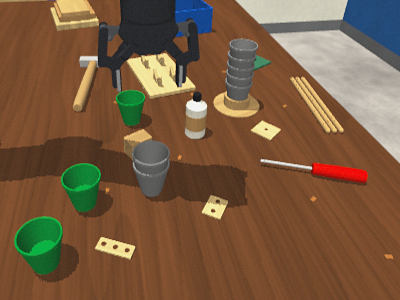

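The side crop shows a stack of five in the holder, straight and evenly nested, and two cups left in the pile at (150,165). The wrist look found nothing, so I'll check that picture.

View pics/pile1.png

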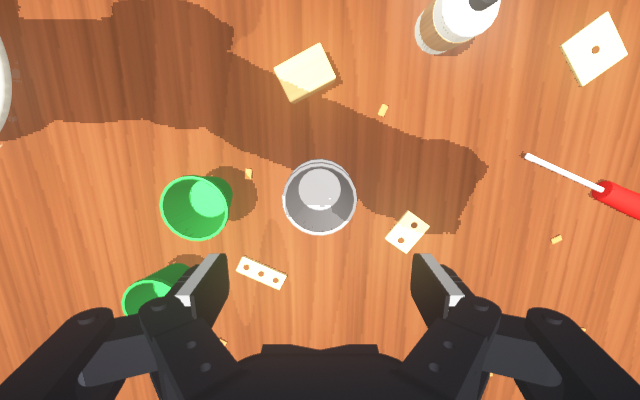

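```bash
python3 - <<'E'
from h import *
img=capture("wrist");c=calibration("wrist")
for l in("pile_top","cup_a","pile_mid","cup0"):
    for d in finder.silhouettes(l,"wrist"):
        print(l,round(d["confidence"],2),np.round(d["extent"]),round(sat(img,d["mask"]),2),d["mask"].sum())
print(proj([[.4307,-.1264,.09]],c))
E
```

```text
pile_top 0.33 [594.  47.  68.  76.] 0.04 2779
pile_mid 0.67 [321. 197.  74.  71.] 0.04 4208
[[320.30070492 199.33625617]]
```

The wrist view shows the next cup unmoved at (320,197). The network had simply missed it under that label.

```bash
python3 - <<'E'
from h import *
a=np.pi/2
def go(z0,n,ls):
    for l in ls:
        if stackcup((.4307,-.1264),z0,n,a,l[0],l[1]): return True
L=[("pile_mid","cup_a"),("pile_low","pile_top"),("pile_mid","cup0")]
ok=go(.024,5,L) and go(0,6,[("pile_low","cup_a")]+L)
r.move_ptp([.3,.45,.4],rot(a)); img=capture("side"); cv2.imwrite("pics/s3.png",img[60:360,150:550,::-1])
# bottle from scene + side
im=capture("scene")
V=[]
for n in("scene","side"):
    D=dets("bottle_a",n,minc=.4)
    if n=="side": capture  # newest side picture used
    if D: V.append((D[0]["mask"],calibration(n))); print(n,fit(BOT,[V[-1]],[.549,.025]))
print(fit(BOT,V,[.549,.025]))
# IK feasibility for bottle: pick (tool theta below horizontal, heading h), place (theta past vertical)
E
```

```text
look [ 0.4304 -0.126 ] 0.97
grip 0.743 40.0
place d 0.001 f 6.64
t 53.0
look [ 0.4311 -0.126 ] 0.96
grip 0.739 40.2
place d 0.001 f 4.1
t 61.1
scene (array([0.54997101, 0.02499963]), np.float64(0.9270947877721575))
side (array([0.5509638 , 0.03184785]), np.float64(0.9367964762637209))
(array([0.54943656, 0.02551202]), np.float64(0.9152616217746863))
```

View pics/s3.png

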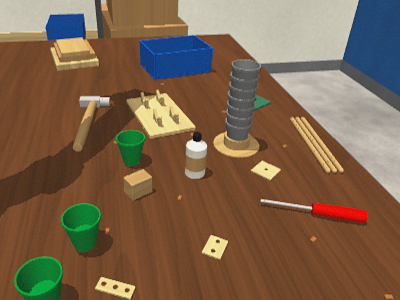

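The stack now holds all seven cups, straight, at crop (240,110). Next is the bottle. I'll refine its position from the wrist camera and search for feasible grasp and place orientations, approaching from the cleared −y side.

```bash
cat >> h.py <<'E'
RX,RY,RA=.5071,.3063,.2056
LX=np.array([np.cos(RA),np.sin(RA),0]); LY=np.array([-np.sin(RA),np.cos(RA),0]); G=.0505
def pickR(h,th):
    z=np.array([np.cos(th)*np.cos(h),np.cos(th)*np.sin(h),-np.sin(th)])
    x=np.array([np.sin(th)*np.cos(h),np.sin(th)*np.sin(h),np.cos(th)])   # camera side up
    return np.c_[x,np.cross(z,x),z]
def placeR(Rp,s):
    b=Rp.T@[0,0,1]; e=np.array([0,1,0.])
    for s2 in(1,-1):
        A=np.c_[b,e,np.cross(b,e)]; B=np.c_[s*LX,s2*LY,np.cross(s*LX,s2*LY)]
        R=B@A.T
        if R[2,2]<0: return R
def lane(k): return np.array([RX,RY,.0525])+(.055 if k else -.055)*LY
E
python3 - <<'E'
from h import *
b=look(BOT,"bottle_a",(.55,.028),.105,np.pi/2,h=.25,save="pics/bot.png"); print(b)
P=np.array([*b[0],.048]); res=[]
ik=lambda p,R:r.solve_ik(list(p),R)
for h in range(-120,151,15):
  for th in (15,20,25):
    R=pickR(np.radians(h),np.radians(th)); tp=P-G*R[:,2]
    q=[ik(tp,R),ik(tp-.1*R[:,2],R),ik(tp+[0,0,.14],R)]
    if any(x is None for x in q): continue
    for s in(1,-1):
      Rl=placeR(R,s)
      for k in(0,1):
        t=lane(k)-G*Rl[:,2]; q2=[ik(t+[0,0,.002],Rl),ik(t+[0,0,.12],Rl)]
        if any(x is None for x in q2): continue
        res.append((round(float(np.abs(np.array(q[2])-q2[1]).max()),1),round(float(np.abs(np.array(q[0])-q[2]).max()),1),h,th,s,k))
res.sort(); print(len(res)); [print(x) for x in res[:24]]
print(sorted({x[2] for x in res}))
E
```

```text
(array([0.55 , 0.028]), 0.0)
152
(68.2, 13.2, -105, 15, -1, 1)
(70.1, 13.0, -105, 20, -1, 1)
(70.3, 14.5, 75, 20, -1, 0)
(71.5, 13.2, -105, 15, -1, 0)
(72.6, 12.9, -105, 25, -1, 1)
(73.5, 15.5, 75, 25, -1, 0)
(74.0, 13.0, -105, 20, -1, 0)
(75.1, 12.6, 90, 15, -1, 0)
(75.6, 16.2, 75, 15, -1, 0)
(76.7, 12.5, -120, 15, -1, 1)
(76.9, 12.9, -105, 25, -1, 0)
(77.1, 14.3, -90, 15, -1, 0)
(77.5, 12.6, 90, 15, -1, 1)
(77.6, 12.3, 105, 15, -1, 1)
(78.2, 12.5, 90, 20, -1, 0)
(78.3, 14.3, -90, 15, -1, 1)
(79.3, 12.4, -120, 20, -1, 1)
(80.0, 12.5, -120, 15, -1, 0)
(80.9, 12.3, 105, 15, -1, 0)
(81.0, 12.5, 90, 25, -1, 0)
(81.2, 12.0, 105, 20, -1, 1)
(81.5, 12.1, -120, 25, -1, 1)
(81.9, 14.0, 120, 15, -1, 0)
(82.0, 14.0, 120, 15, -1, 1)
[-120, -105, -90, -75, -60, -45, 45, 60, 75, 90, 105, 120, 135]
```

View pics/bot.png

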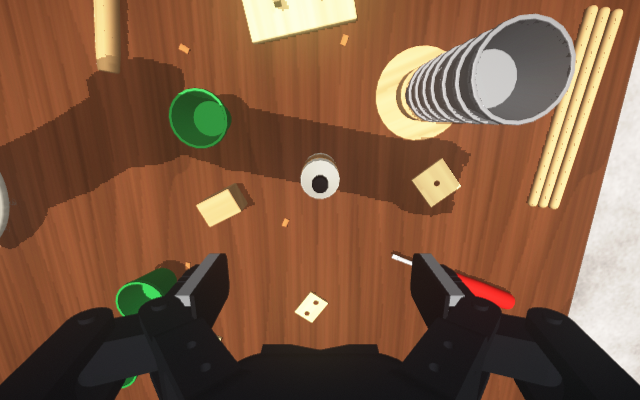

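```bash
python3 - <<'E'
from h import *
img=capture("wrist");c=calibration("wrist")
for d in finder.silhouettes("bottle_a","wrist"): print(round(d["confidence"],2),np.round(d["extent"]),fit(BOT,[(d["mask"],c)],[.55,.028]))
print(proj([[.55,.028,.105],[.55,.028,0],[.55,.028,.076]],c).round())
E
```

```text
0.92 [321. 177.  41.  46.] (array([0.54915636, 0.02893844]), np.float64(0.9624770289328604))
0.73 [454. 280. 121.  52.] (array([0.55 , 0.028]), np.float64(-0.0))
0.64 [518.  67. 123. 111.] (array([0.55 , 0.028]), np.float64(-0.0))
[[320. 185.]
 [320. 169.]
 [320. 180.]]
```

The wrist view shows the bottle upright and unmoved at (320,178), which fits to (0.549, 0.029).

```bash
python3 - <<'E'
from h import *
P=np.array([.549,.029,.048]); R=pickR(np.radians(75),np.radians(20)); tp=P-G*R[:,2]; d=R[:,2]
Rl=placeR(R,-1); t=lane(0)-G*Rl[:,2]
r.command_gripper(1.0,60)
r.move_ptp(list(tp-.1*d+[0,0,.17]),R); r.move_l(list(tp-.1*d),velocity=.25); r.move_l(list(tp),velocity=.12)
r.command_gripper(0.0,60); print("grip",current_opening(),current_gripper_force(),current_time_s())
if current_opening()>.4:
    r.move_l(list(tp+[0,0,.2]),velocity=.15)
    print(current_opening())
    r.move_ptp(list(t+[0,0,.15]),Rl); print(current_opening(),current_time_s())
    cv2.imwrite("pics/hold.png",capture("side")[60:300,200:500,::-1])
    f0=current_wrist_force()[2]
    r.move_l(list(t+[0,0,.015]),velocity=.15)
    for k in (.008,.005,.003,.002,.001,0,-.001):
        r.move_l(list(t+[0,0,k]),velocity=.03); f=current_wrist_force()[2]-f0
        if f>3: break
    print("d",k,"f",f)
E
```

```text
grip 0.521870223550792 60.84341883659363 68.8833
0.5220017267281833
0.5205908518742314 71.65Traceback (most recent call last):
  File "<stdin>", line 13, in <module>
cell.Unreachable: the arm cannot follow that straight line within its joint ranges
```

View pics/hold.png

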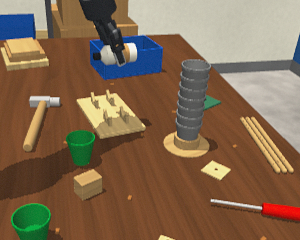

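The bottle is held horizontally above the rack at (118,52), but the straight line down runs into a joint limit. I'll check the joints.

```bash
python3 - <<'E'
from h import *
R=pickR(np.radians(75),np.radians(20)); print(np.round(current_q(),1),np.round(current_ee_pos(),3))
for s in(-1,1):
  Rl=placeR(R,s)
  for k in(0,1):
    t=lane(k)-G*Rl[:,2]
    for z in(.15,.1,.06,.03,.01,.0):
        q=r.solve_ik(list(t+[0,0,z]),Rl); print(s,k,z,None if q is None else np.round(q,1))
E
```

```text
[-45.2  13.8  14.4 119.6   7.2  28.7  64. ] [0.501 0.246 0.249]
-1 0 0.15 [-45.3  13.7  14.3 119.5   7.2  28.6  64. ]
-1 0 0.1 [-44.8  18.6  14.  121.5   6.7  21.7  63.7]
-1 0 0.06 [-44.4  22.9  13.6 122.7   6.2  16.3  63.5]
-1 0 0.03 [-44.   26.4  13.3 123.3   5.8  12.3  63.3]
-1 0 0.01 [-33.5  28.2   0.9 123.2  34.   11.9  36.6]
-1 0 0.0 [-22.6  29.9 -12.  122.9  56.4  15.4  16.5]
-1 1 0.15 [-56.1  18.   14.  113.7  11.5  32.2  49.5]
-1 1 0.1 [-56.   22.5  14.  115.6  11.9  25.9  48. ]
-1 1 0.06 [-56.1  26.5  14.3 116.7  12.   20.9  47. ]
-1 1 0.03 [-56.3  29.7  14.6 117.3  12.   17.2  46.3]
-1 1 0.01 [-56.5  31.9  14.9 117.5  11.8  14.8  45.9]
-1 1 0.0 [-56.6  33.1  15.  117.6  11.7  13.6  45.7]
1 0 0.15 [-67.4  60.9  77.4  88.4 -51.1  97.7 -63.4]
1 0 0.1 [-61.2  52.   58.1  90.  -40.8  84.3 -72.2]
1 0 0.06 [-63.4  59.1  63.2  91.  -48.2  85.  -67.2]
1 0 0.03 [-64.6  64.6  66.7  91.6 -53.9  86.2 -63.9]
1 0 0.01 [-65.2  68.2  68.6  91.8 -57.5  87.  -62. ]
1 0 0.0 [-65.5  70.1  69.5  91.9 -59.3  87.5 -61.1]
1 1 0.15 [-64.3  47.1  50.5  82.9 -36.5  87.7 -87.1]
1 1 0.1 [-73.5  67.7  77.3  85.  -59.9  99.2 -71.4]
1 1 0.06 [-73.6  71.5  77.2  86.  -63.5  98.  -70. ]
1 1 0.03 [-73.6  74.6  77.2  86.4 -66.3  97.3 -69. ]
1 1 0.01 [-73.6  76.6  77.1  86.7 -68.2  96.9 -68.5]
1 1 0.0 [-73.6  77.6  77.1  86.7 -69.2  96.7 -68.2]
```

Lane 1 with s=-1 can be reached along the whole descent, so I'll use that one.

```bash
python3 - <<'E'
from h import *
R=pickR(np.radians(75),np.radians(20)); Rl=placeR(R,-1); t=lane(1)-G*Rl[:,2]
r.move_l(list(t+[0,0,.15]),Rl,velocity=.15)
f0=current_wrist_force()[2]
r.move_l(list(t+[0,0,.015]),velocity=.12)
for k in (.008,.005,.003,.002,.001,0,-.001):
    r.move_l(list(t+[0,0,k]),velocity=.03); f=current_wrist_force()[2]-f0
    if f>3: break
print("d",k,"f",f)
r.command_gripper(1.0); r.move_l(list(np.array(current_ee_pos())-.09*Rl[:,2]),velocity=.15)
a=np.pi/2; r.move_ptp([RX-.09,RY-.13,.42],rot(a)); r.sleep(.2)
print(current_time_s())
c=calibration("wrist"); img=capture("wrist"); cv2.imwrite("pics/rackend.png",img[:,:,::-1])
L=lane(1); rowv=[]
# horizontal bottle model: axis along +-LX, mid at L
def lay(s):
    ax=s*LX; u=np.cross([0,0,1],ax); B=np.c_[u,np.cross(ax,u),ax]; return (BOT-[0,0,.048])@B.T+[0,0,.0525]
for d in finder.silhouettes("bottle_a","wrist"):
    if d["confidence"]>.4:
        for s in(1,-1):
            b=fit(lay(s),[(d["mask"],c)],[L[0],L[1],0.]); e=b[0][:2]-L[:2]
            print(s,"along %.4f across %.4f yaw %.3f iou %.2f"%(e@LX[:2],e@LY[:2],b[0][2] if False else b[0][2],b[1]))
E
```

```text
d 0 f 6.186220871916149
78.0667
1 along 0.0016 across -0.0008 yaw -0.001 iou 0.83
-1 along -0.0012 across -0.0005 yaw 0.008 iou 0.93
```

View pics/rackend.png

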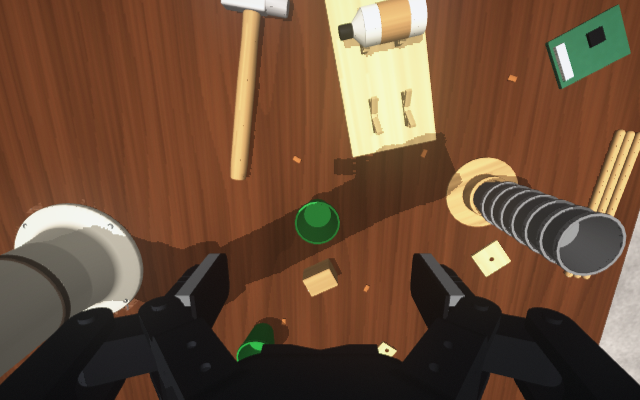

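The bottle lies in lane 1 at (385,25), about 1 mm off centre. Before handing in I'll check the height and position of the stack's top cup.

```bash
python3 - <<'E'
from h import *
b=look(cup(z0=.148),"cup_a",(HX,HY),.214,np.pi/2,"pile_top"); print("top",b)
r.move_ptp([.3,.45,.4],rot(np.pi/2)); V=[]
for n in("scene","side"):
    im=capture(n); cv2.imwrite(f"pics/end_{n}.png",im[:,:,::-1]); c=calibration(n)
    print(n,proj([[HX,HY+s*.033,.214] for s in(-1,1)]+[[HX+s*.033,HY,.214] for s in(-1,1)],c).round(1).tolist())
cv2.imwrite("pics/crop.png",cv2.resize(im[90:240,330:450,::-1],None,fx=4,fy=4))
E
```

```text
top (array([0.67816513, 0.12741512]), np.float64(0.9780221382840643))
scene [[334.1, 226.9], [367.0, 230.6], [352.1, 215.0], [348.8, 243.0]]
side [[401.1, 129.5], [391.0, 118.7], [381.7, 124.6], [409.9, 123.3]]
```

View pics/crop.png

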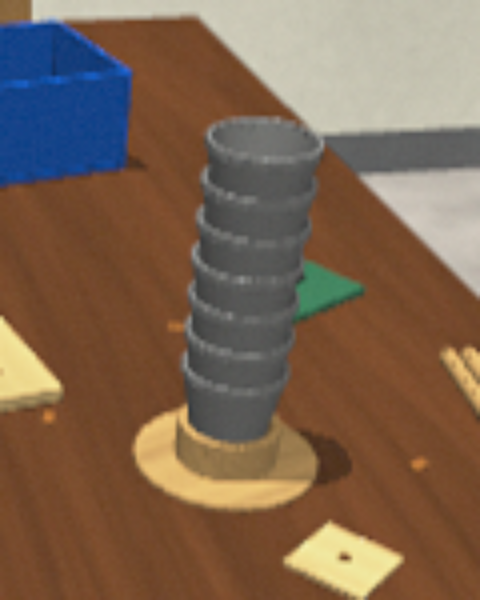

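View pics/end_scene.png

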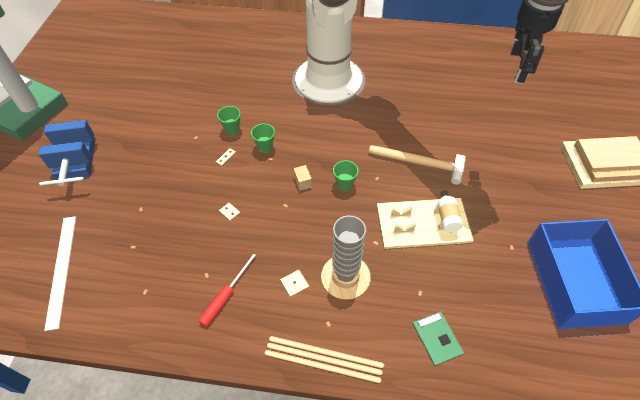

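The rim lies within about a pixel of the predicted seated level, all seven cups are evenly nested, and the bottle is in its lane. I'm handing the job in.

```bash
python3 -c "
from cell import r
print(r.job_done())"
```

```text
the job is handed in; nothing more can be done
None
```

I handed the job in at roughly 80 s of the 210 s allowed: all seven grey cups are fully nested in the holder's stack, and the one glue bottle lies about 1 mm off centre in lane 1 of the rack; no verdict came back.

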